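# Load a keyed hub on the inspection arbor

## Task

Load the loose keyed steel hub onto the upright arbor of the inspection fixture: lower it over the nut, feel for the angle at which its keyway slips over the arbor's key, and bring it fully home on the seat. Never force it: the contact forces between hub and fixture must not add up to more than 60 N, side loads included. Once it is home, swing the C-washer fully shut under the nut, let go of everything, and leave the neighbouring parts where they are.

Things in the scene. Friction and masses are not known exactly. Their poses are not given: they have to be found in the camera images.
- hub_centre (a point): centre of the loose keyed hub, a plain steel sleeve standing upright on the bench: 44 mm outside diameter, 40 mm high (point on its axis, 20 mm above its underside), 0.22 to 0.35 kg; through bore 25.5 mm in diameter with one full-length keyway, 10 mm wide, reaching 18 mm from the axis. z up along the bore; x points from the axis to the keyway (a small dark set screw in the outer wall marks that side).
- fixture: fixed inspection fixture on the bench; it carries seat, keyed arbor and swing C-washer. Origin on the bench under the arbor's axis, z up, x and y along the edges of its grey base plate, which is 12 mm high and reaches x -58..58 and y -95..55 mm, with bolt heads up to 20 mm high at x +-44 mm, y -82 and 42 mm.
- seat (a point): centre of the seat on the arbor's axis: the flat top, 26 mm above the bench, of a round boss 38 mm in diameter; axes as the fixture's. The hub is home when its underside lies on it, its centre then 20 mm above this point.
- nut_top (a point): top of the stud on the arbor's axis, 60 mm above the seat. Below it: a chamfered hexagon nut, 19 mm over its corners, down to 47.5 mm above the seat; a neck 10 mm in diameter down to 40 mm; a cone widening down to 34 mm; then the arbor proper, 24 mm in diameter, down to the seat. The hub's bore passes over all of this.
- key_level (a point): point on the arbor's axis at the height of the key's top, 10 mm above the seat; a hub not lined up rests on the key, 10 mm short of home. The key is 8 mm wide and stands out to 16.5 mm from the axis; the keyway slips over it within about 0.06 rad. This point's axes are the fixture's; the key's own angle is not measured: it points within 0.8 rad of the fixture's -x and stays put (slips only above 3 N m).
- swing_washer (a joint): angle of the swing C-washer, a flat steel arm with an open slot on an upright pivot 70 mm from the arbor along the fixture's -y. 0 = fully shut against its stop, arm along the fixture's +y, slot round the neck; it starts open, 1.2 to 2.0 rad toward the fixture's +x, and stays where left (friction 0.12 N m). Its plate passes 2 mm above a hub that is home; one that is not home blocks it.
- washer_pivot (a point): point on the washer's pivot axis, in the middle of its 4 mm thick plate, 70 mm above the bench; axes as the fixture's. The pivot post is 17 mm in diameter; its cap, 18 mm, reaches 78 mm above the bench.
- knob (a point): centre of the washer's round black knob, 104 mm from the pivot axis; it is 14 mm in diameter from 11 mm below this point to 7 mm above it, its top 9 mm above; the top of the washer's plate lies 21 mm below the point.
- ring_gauge: neighbour: loose steel ring, 55 mm in diameter, 18 mm high; origin under its centre
- flange_part: neighbour: loose steel flange, 42 mm in diameter, 16 mm high; origin under its centre
- v_block: neighbour: loose steel V-block, 40 x 45 x 36 mm; origin under its centre
Not all that is in view belongs to the job. Leave any blue look-alike of the part that bears hub_centre alone.

How it is judged:
By the outcome, as a careful person would: the job done as asked, in the order asked, and still so for the second after the job is handed in, with the robot touching nothing.
It also fails if it takes over 72 s, if anything falls off the work surface, if the arm or the gripper's body presses on something with over 40 N, if the wrist force passes 120 N, or if a joint passes its speed limit or range.

## Robot

A 6-joint arm with a two-finger parallel gripper is mounted at the origin on a cart in front of the work surface, level with it; the furniture and walls round the work are solid. World frame = base frame: x ahead of the robot, y to its left, z up, the work surface at z = 0. Lengths are in m, angles in rad, forces in N, time in s.
With the tool pointing down it reaches from about 0.375 to 0.9 m from the base axis. Payload 3.1 kg.
Tool frame: the origin (TCP) lies at the very end of the fingers, on their centre line; the grasp point (between the pads) lies 19 mm behind it; z points along the fingers, y is the line along which they close (so a half turn about z gives the same grasp; the last joint's range is limited). The gripper opens to 87 mm and grips with 3 to 60 N. Pads are 19 mm wide; open, the fingers measure 117 mm over their backs; the gripper's body (75 mm by 190 mm) begins 51 mm behind the grasp point.
Start: joints at [1.071, 0.527, 1.433, -0, 1.181, -0.178], TCP at [0.197, 0.593, 0.223] pointing down, gripper open.
Joint ranges: [-3.08, 3.08], [-0.75, 2.2], [0.22, 2.44], [-1.43, 4.57], [0, 2.65], [-2.85, 2.85]. Speed limits (rad/s): [2.79, 2.79, 3.14, 3.14, 3.14, 3.14].

## Interface

Orientations are given as a unit quaternion [x, y, z, w].
In Python, from rig import status, viewer, robot gives the robot as it stands.
- The arm moves only by the tool arm_command, never from a script. Its arguments are lists of equal length, an entry for each row: "delta_rot": the turn, a rotation vector about the tool's x, y, z in degrees, a list of three; "delta_pos": the shift along the tool's x, y, z in m, a list of three; "gripper": the closure, from -1 (fully open) to 1 (shut). In form: {"delta_rot": [[rx, ry, rz], ...], "delta_pos": [[dx, dy, dz], ...], "gripper": [gripper, ...]}. A call has 1 to 12 rows; each row is the pose to reach, as a shift and turn from the pose commanded when the call began, along the tool's axes at that moment; what a row does not reach only later rows make up. A row lasts 1/12 s, in which the tool goes at most 41.7 mm and 7.16 degrees, less where a joint would pass 70% of its speed; a pose out of reach is approached as far as the arm can. A call with a gripper value outside its range is refused whole. The fingers move at their own pace and stop on an object; "grip_force" is the grip in N (left out, the last holds). Time passes only in rows, so rows that repeat a pose let the fingers close. It gives the time, the measured TCP pose, the force, the opening and the grip force at its end, in the units of the state.
- status.get_obs(): the state, without advancing time (a new reading comes with each control period).
- viewer.camera(name): name is "side" or "top" or "wrist"; returns a dict with "pixels" (384x512x3 uint8, blue, green, red), "fx", "fy", "cx", "cy" (pixels), "pose" (4x4, takes a point from camera to world coordinates); the wrist camera has in their place "mount" (4x4, takes a point from camera to tool coordinates, whose origin is the TCP and whose axes are the flange's). Camera axes: x right, y down, z forward; pixel columns grow to the right and rows downward; lengths in m; the calibration is good to about 2 mm. A picture is of the moment at which its call begins: read the wrist's pose just before it. There is no depth.
- robot.hand_in(): hands the job in; it is judged then, once.
The state is a dict: "time": time; "q": joint angles; "joint_velocities": joint speeds; "joint_torque": joint torques, N m; "position": TCP position; "tool_rot": TCP orientation; "ft_force": force on the tool from outside, world axes, zero at the start; "moment": the same for the moment, N m; "grip_width": finger opening in m; "grip_force": force on a finger pad.
Only numpy, scipy, OpenCV 4.12 (cv2) and the standard library are available. Lean on these libraries where they do the work, as an engineer would, in place of code of your own. Each camera call takes 0.05 s, during which the arm holds its last target. There are 200 camera calls.

## Working session

There is one attempt and no reset: what is moved stays moved. The work goes in short steps, Python scripts to look and compute and a tool call to move; the robot and the scene stay as the last step left them, time stands still between calls to the robot, and variables do not carry over. Pictures are saved under pics/ and viewed, at most 10 in all, crops included, and the job is handed in when it is done.

Besides the shell and the picture viewer there is one more tool, called after "Call:" by a JSON object that holds its "api" and its "payload", one argument or row to a line. arm_command: Moves the arm, as the interface text tells. Its arguments: {"type":"object","properties":{"delta_rot":{"type":"array","items":{"type":"array","items":{"type":"number"}}},"delta_pos":{"type":"array","items":{"type":"array","items":{"type":"number"}}},"gripper":{"type":"array","items":{"type":"number"}},"grip_force":{"type":"number"}},"required":["delta_rot","delta_pos","gripper"]}

```bash
ls; mkdir -p pics; python3 - <<'E'
from rig import status, viewer, robot
import cv2,json,numpy as np
o=status.get_obs(); print({k:np.round(v,3).tolist() for k,v in o.items()})
for n in ["top","side"]:
    c=viewer.camera(n); cv2.imwrite(f"pics/{n}0.png",cv2.resize(c["pixels"],(800,600),interpolation=cv2.INTER_CUBIC))
    print(n,c["fx"],c["fy"],c["cx"],c["cy"],np.round(c["pose"],4).tolist())
    np.savez(f"{n}.npz",**c)
E
```

```text
pics
{'time': 0.0, 'q': [1.072, 0.528, 1.434, 0.0, 1.181, -0.179], 'joint_velocities': [-0.001, -0.0, 0.0, -0.0, -0.001, -0.001], 'joint_torque': [-0.002, -44.005, -17.659, 0.063, 0.058, -0.0], 'position': [0.197, 0.592, 0.222], 'tool_rot': [0.16, 0.987, -0.001, -0.0], 'ft_force': [0.463, -0.386, -0.754], 'moment': [0.02, 0.039, 0.015], 'grip_force': 0.0, 'grip_width': 0.087}
top 417.04960157599567 417.04960157599567 253.42511731765256 191.29852430447434 [[0.012, -0.9994, 0.0337, 0.5524], [-0.9998, -0.0126, -0.0155, 0.135], [0.016, -0.0335, -0.9993, 1.034], [0.0, 0.0, 0.0, 1.0]]
side 397.63356836603106 397.63356836603106 257.0975966281301 187.99368863356668 [[0.8354, -0.2472, 0.4909, 0.1623], [-0.5496, -0.3828, 0.7425, -0.4933], [0.0043, -0.8901, -0.4557, 0.4954], [0.0, 0.0, 0.0, 1.0]]
```

View pics/top0.png

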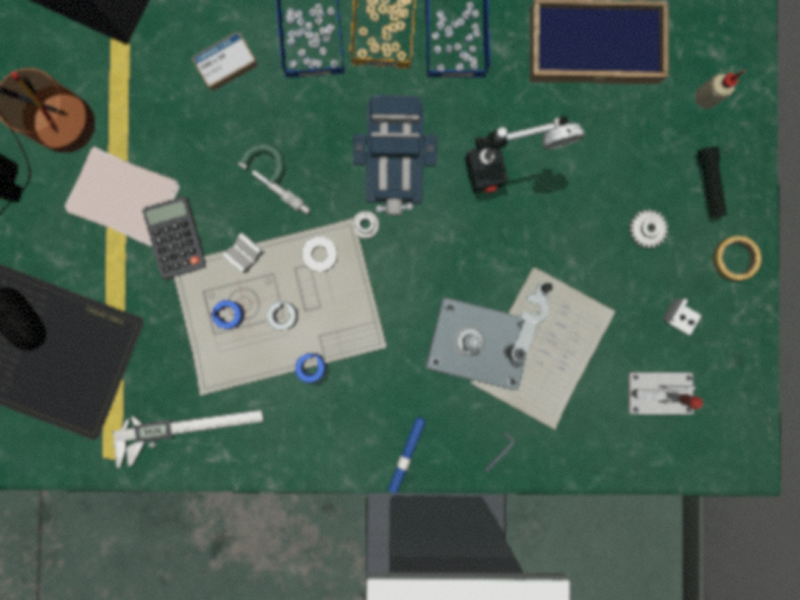

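View pics/side0.png

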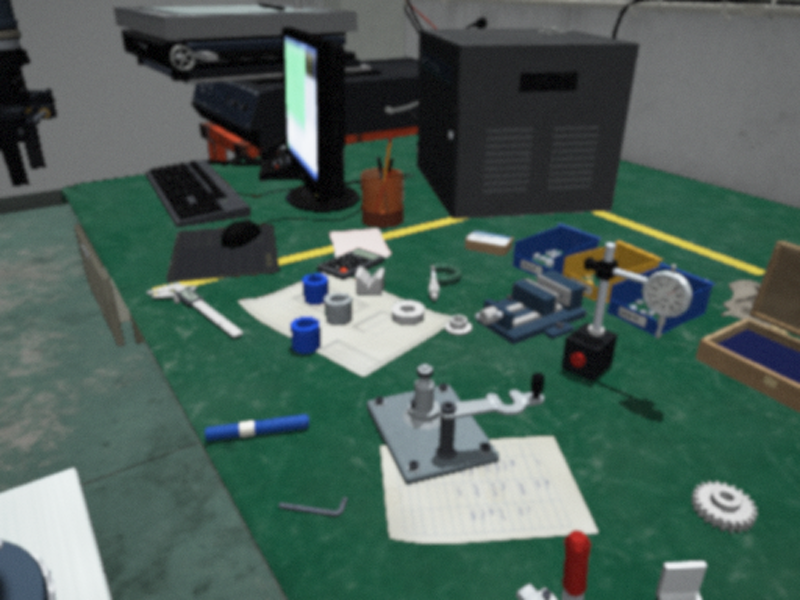

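The hub candidates in the top picture (800x600) are:
- the grey sleeve at (282,316)
- a blue look-alike at (227,315)
- a blue look-alike at (310,368)
- the white ring gauge at (320,253)
- the flange at (366,223)

I choose the grey sleeve, which stands beside the two blue ones. It is at (338,308) in the side picture. In the top picture the arbor is at (470,342), the pivot at (517,353) and the knob at (546,288).

```bash
cat > h.py <<'E'
from rig import status, viewer, robot
import numpy as np, cv2
from scipy.spatial.transform import Rotation as R
def tool():
    o=status.get_obs(); T=np.eye(4); T[:3,:3]=R.from_quat(o["tool_rot"]).as_matrix(); T[:3,3]=o["position"]; return T
def ray(c,P,u,v,z):
    d=P[:3,:3]@np.array([(u-c["cx"])/c["fx"],(v-c["cy"])/c["fy"],1]); o=P[:3,3]
    return o+d*(z-o[2])/d[2]
def proj(c,P,p):
    q=np.linalg.inv(P)@np.append(p,1); return np.array([c["fx"]*q[0]/q[2]+c["cx"],c["fy"]*q[1]/q[2]+c["cy"]])
def delta(target,yaw_x):
    "shift (tool axes) and turn about tool z (deg) to reach TCP target, tool pointing down with tool x at world angle yaw_x"
    T=tool(); d=T[:3,:3].T@(np.array(target)-T[:3,3])
    Rt=np.array([[np.cos(yaw_x),np.sin(yaw_x),0],[np.sin(yaw_x),-np.cos(yaw_x),0],[0,0,-1]])
    rv=R.from_matrix(T[:3,:3].T@Rt).as_rotvec(degrees=True)
    return np.round(d,4),np.round(rv,2)
E
python3 - <<'E'
from h import *
c=np.load("top.npz"); P=c["pose"]; s=512/800
for n,u,v,z in [("hub",282,316,.04),("blue1",227,315,.04),("blue2",310,368,.04),("ring",320,253,.018),("flange",366,223,.016),("v",242,253,.036),("arbor",470,342,.086),("pivot",517,353,.078),("knob",546,288,.1)]:
    print(n,np.round(ray(c,P,u*s,v*s,z),3))
T=tool();print(np.round(T,3), "yawx",np.arctan2(T[1,0],T[0,0]))
w=viewer.camera("wrist");print(np.round(w["mount"],4).tolist(),w["fx"],w["cx"],w["cy"])
a=ray(c,P,470*s,342*s,.086)[:2];b=ray(c,P,517*s,353*s,.078)[:2]
print(np.linalg.norm(a-b),np.degrees(np.arctan2(*(a-b)[::-1])))
print(delta([.54,.17,.24],np.arctan2(T[1,0],T[0,0])))
E
```

```text
hub [0.558 0.293 0.04 ]
blue1 [0.558 0.376 0.04 ]
blue2 [0.479 0.249 0.04 ]
ring [0.657 0.239 0.018]
flange [0.705 0.168 0.016]
v [0.653 0.356 0.036]
arbor [0.523 0.012 0.086]
pivot [ 0.507 -0.059  0.078]
knob [ 0.602 -0.095  0.1  ]
[[-0.949  0.315 -0.001  0.197]
 [ 0.315  0.949 -0.002  0.593]
 [ 0.    -0.002 -1.     0.222]
 [ 0.     0.     0.     1.   ]] yawx 2.820800136952083
[[-0.0001, -0.9621, -0.2725, 0.0742], [1.0, 0.0, -0.0004, 0.0006], [0.0004, -0.2725, 0.9621, -0.1623], [0.0, 0.0, 0.0, 1.0]] 335.9676340691617 250.1671230434152 194.93279725914158
0.07202056526998965 77.50919295683764
(array([-0.459 , -0.2929, -0.0178]), array([-0.09, -0.02, -0.  ]))
```

```bash
python3 -c "
from h import *
print(delta([.558,.293,.15],2.82))"
```

```text
(array([-0.4373, -0.1703,  0.072 ]), array([-0.09, -0.02,  0.04]))
```

Call:
{"api": "arm_command", "payload": {
  "delta_rot": [
    [0,0,0],
    [0,0,0],
    [0,0,0],
    [0,0,0],
    [0,0,0],
    [0,0,0],
    [0,0,0],
    [0,0,0],
    [0,0,0],
    [0,0,0],
    [0,0,0],
    [0,0,0]
  ],
  "delta_pos": [
    [-0.02,-0.008,0],
    [-0.055,-0.021,0],
    [-0.093,-0.036,0],
    [-0.131,-0.051,0],
    [-0.169,-0.066,0.01],
    [-0.207,-0.081,0.02],
    [-0.245,-0.096,0.03],
    [-0.283,-0.11,0.04],
    [-0.321,-0.125,0.05],
    [-0.36,-0.14,0.06],
    [-0.405,-0.158,0.07],
    [-0.437,-0.17,0.072]
  ],
  "gripper": [-1,-1,-1,-1,-1,-1,-1,-1,-1,-1,-1,-1]
}}

```text
time: 1.15
position: [0.5558, 0.2941, 0.1492]
tool_rot: [0.16, 0.987, -0.001, -0.001]
ft_force: [1.3, 0.7, 1.4]
grip_width: 0.087
grip_force: 0.0
```

```bash
python3 - <<'E'
from h import *
T=tool(); w=viewer.camera("wrist"); np.savez("w1.npz",T=T,**w)
o=status.get_obs(); print(o["time"],o["position"],o["q"],np.abs(o["joint_velocities"]).max())
cv2.imwrite("pics/w1.png",cv2.resize(w["pixels"],(800,600),interpolation=cv2.INTER_CUBIC))
print(proj(w,T@w["mount"],[.558,.293,.04])*800/512)
E
```

```text
1.2 [0.5641713  0.28880242 0.14922982] [ 0.29956506  0.62316748  1.47951289 -0.00589969  1.03437293 -0.94279395] 0.12672340136893603
[389.68154618 304.56642168]
```

View pics/w1.png

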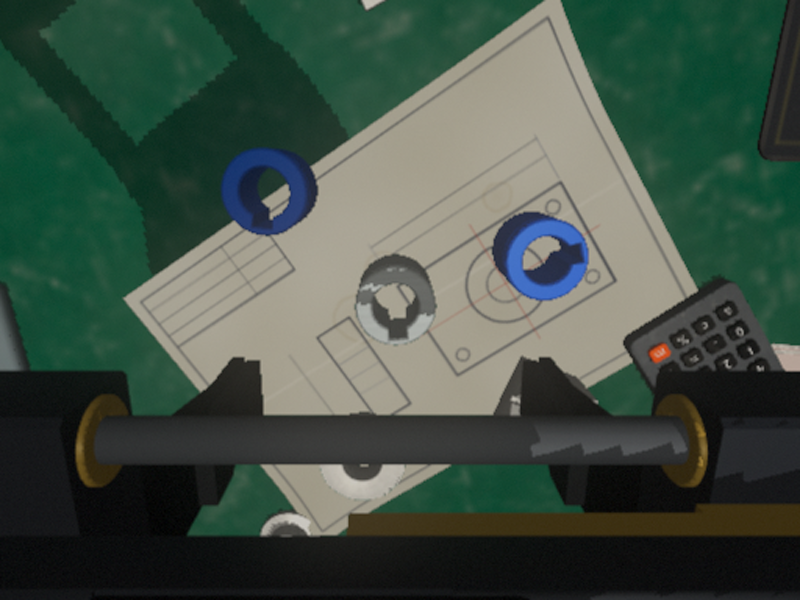

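The wrist picture shows the grey hub at (396,308), with its keyway pointing down the image at (398,333). The two blue rings are at (268,192) and (545,255), and both are clear of it. I'll measure the hub once the arm has settled.

```bash
python3 - <<'E'
from h import *
T=tool(); w=viewer.camera("wrist"); np.savez("w2.npz",T=T,**w)
print(status.get_obs()["time"],T[:3,3])
P=T@w["mount"]; u,v=proj(w,P,[.558,.293,.04]); print(u,v)
k=w["pixels"]; x0,y0=int(u)-50,int(v)-40
cv2.imwrite("pics/w2.png",cv2.resize(k[y0:y0+75,x0:x0+100],(800,600),interpolation=cv2.INTER_CUBIC)); print(x0,y0)
E
```

```text
1.25 [0.5641713  0.28880242 0.14922982]
252.20568907916063 182.63342768854446
202 142
```

View pics/w2.png

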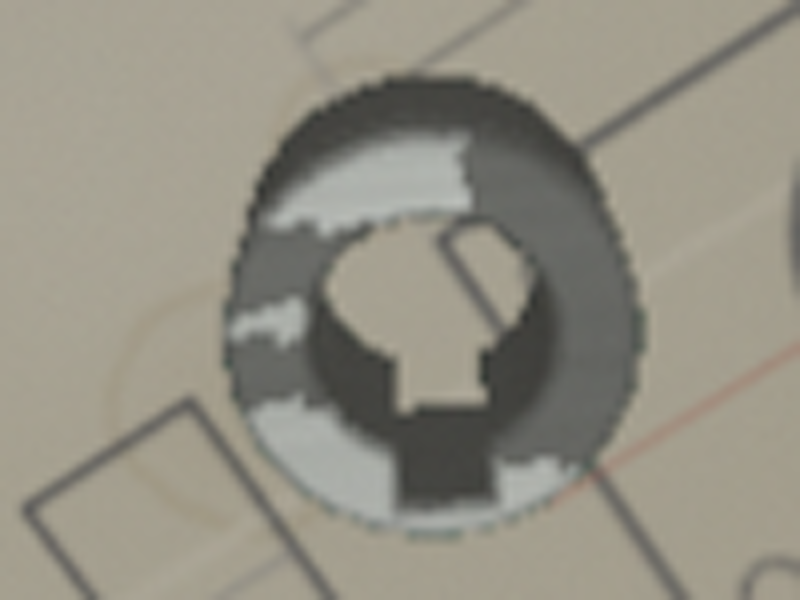

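```bash
python3 - <<'E'
from h import *
d=np.load("w2.npz"); T=d["T"]; P=T@d["mount"]
f=lambda u,v:ray(d,P,202+u/8,142+v/8,.04)
L,Rr,B=f(228,333),f(642,333),f(434,535); U=f(434,135)
print(np.linalg.norm(L-Rr),np.linalg.norm(U-B),(L+Rr)/2,(U+B)/2)
c=(L+Rr)/2; k1=f(398,502);k2=f(497,500); k=(k1+k2)/2
print(np.linalg.norm(k1-k2),np.linalg.norm(k-c),np.arctan2(*(k-c)[1::-1]))
a=k2-k1; print("perp",np.arctan2(a[1],a[0]), "yaw",np.arctan2(T[1,0],T[0,0]))
E
```

```text
0.04304700151393092 0.04293079336523922 [0.55991229 0.29601328 0.04      ] [0.5605198  0.29570537 0.04      ]
0.010483168802643402 0.01839867575176098 -0.24821327029642165
perp 1.2671033451627671 yaw 2.8161637942713384
```

```bash
python3 -c "
from h import *
print(delta([.5602,.2959,.07],2.87),delta([.5602,.2959,.01],2.87))"
```

```text
(array([0.0027, 0.0039, 0.0797]), array([-0.01,  0.19, -3.19])) (array([0.0029, 0.004 , 0.1397]), array([-0.01,  0.19, -3.19]))
```

Call:
{"api": "arm_command", "payload": {
  "delta_rot": [
    [0,0,-1.5],
    [0,0,-3.2],
    [0,0,-3.2],
    [0,0,-3.2],
    [0,0,-3.2],
    [0,0,-3.2],
    [0,0,-3.2]
  ],
  "delta_pos": [
    [0,0.001,0.02],
    [0,0.002,0.05],
    [0,0.002,0.07],
    [0,0.002,0.08],
    [0,0.002,0.08],
    [0,0.002,0.08],
    [0,0.002,0.08]
  ],
  "gripper": [-0.5,-0.5,-0.5,-0.5,-0.5,-0.5,-0.5],
  "grip_force": 25
}}

```text
time: 1.83
position: [0.5571, 0.2985, 0.0721]
tool_rot: [0.132, 0.991, 0.001, 0.001]
ft_force: [0.4, 0.2, 0.3]
grip_width: 0.0655
grip_force: 0.0
```

```bash
python3 -c "
from h import *
print(status.get_obs()['time'],tool()[:3,3],delta([.5602,.2959,.01],2.87))"
```

```text
1.8333 [0.55709332 0.29853813 0.0720966 ] (array([-0.0036, -0.0018,  0.0621]), array([0.08, 0.11, 0.4 ]))
```

Call:
{"api": "arm_command", "payload": {
  "delta_rot": [
    [0,0,0],
    [0,0,0],
    [0,0,0],
    [0,0,0],
    [0,0,0],
    [0,0,0]
  ],
  "delta_pos": [
    [-0.002,-0.001,0.01],
    [-0.003,-0.0015,0.025],
    [-0.003,-0.0015,0.04],
    [-0.003,-0.0015,0.055],
    [-0.003,-0.0015,0.062],
    [-0.003,-0.0015,0.062]
  ],
  "gripper": [-0.5,-0.5,-0.5,-0.5,-0.5,-0.5]
}}

```text
time: 2.33
position: [0.558, 0.2953, 0.0076]
tool_rot: [0.132, 0.991, -0.001, -0.001]
ft_force: [-0.1, 0.2, 0.1]
grip_width: 0.0651
grip_force: 0.0
```

Call:
{"api": "arm_command", "payload": {
  "delta_rot": [
    [0,0,0],
    [0,0,0],
    [0,0,0],
    [0,0,0],
    [0,0,0],
    [0,0,0],
    [0,0,0],
    [0,0,0]
  ],
  "delta_pos": [
    [0,0,0],
    [0,0,0],
    [0,0,0],
    [0,0,0],
    [0,0,0],
    [0,0,0],
    [0,0,0],
    [0,0,0]
  ],
  "gripper": [0.2,0.2,0.2,0.2,0.2,0.2,0.2,0.2],
  "grip_force": 25
}}

```text
time: 3.0
position: [0.5593, 0.2957, 0.0098]
tool_rot: [0.132, 0.991, 0.0, 0.001]
ft_force: [-0.4, -1.8, 4.9]
grip_width: 0.0432
grip_force: 25.0
```

```bash
python3 -c "
from h import *
o=status.get_obs();T=tool();print(o['time'],o['position'],o['ft_force'],o['moment'],np.arctan2(T[1,0],T[0,0]))
print(delta([.465,.03,.24],2.87))"
```

```text
3.0 [0.55930535 0.29567981 0.0097529 ] [-0.44266029 -1.84857382  4.94400638] [-0.26583545  0.06442333  0.00945303] 2.8768319471945647
(array([ 0.0212, -0.281 , -0.2304]), array([0.02, 0.06, 0.39]))
```

Call:
{"api": "arm_command", "payload": {
  "delta_rot": [
    [0,0,0],
    [0,0,0],
    [0,0,0],
    [0,0,0],
    [0,0,0],
    [0,0,0],
    [0,0,0],
    [0,0,0],
    [0,0,0],
    [0,0,0],
    [0,0,0],
    [0,0,0]
  ],
  "delta_pos": [
    [0,0,-0.01],
    [0,0,-0.035],
    [0,0,-0.065],
    [-0.005,-0.01,-0.095],
    [-0.015,-0.035,-0.12],
    [-0.028,-0.07,-0.12],
    [-0.042,-0.105,-0.12],
    [-0.057,-0.142,-0.12],
    [-0.072,-0.179,-0.12],
    [-0.086,-0.215,-0.12],
    [-0.1,-0.25,-0.12],
    [-0.109,-0.272,-0.12]
  ],
  "gripper": [0.2,0.2,0.2,0.2,0.2,0.2,0.2,0.2,0.2,0.2,0.2,0.2]
}}

```text
time: 4.0
position: [0.5926, 0.001, 0.1287]
tool_rot: [0.133, 0.991, -0.0, -0.0]
ft_force: [0.5, -0.3, -2.5]
grip_width: 0.0428
grip_force: 25.0
```

Call:
{"api": "arm_command", "payload": {
  "delta_rot": [
    [0,0,0],
    [0,0,0],
    [0,0,0],
    [0,0,0],
    [0,0,0],
    [0,0,0]
  ],
  "delta_pos": [
    [-0.003,-0.007,0],
    [-0.005,-0.012,0],
    [-0.005,-0.012,0],
    [-0.005,-0.012,0],
    [-0.005,-0.012,0],
    [-0.005,-0.012,0]
  ],
  "gripper": [0.2,0.2,0.2,0.2,0.2,0.2]
}}

```text
time: 4.5
position: [0.594, -0.0066, 0.1288]
tool_rot: [0.131, 0.991, 0.0, -0.0]
ft_force: [0.3, -0.4, -3.7]
grip_width: 0.0428
grip_force: 25.0
```

```bash
python3 - <<'E'
from h import *
o=status.get_obs();T=tool(); w=viewer.camera("wrist"); np.savez("w3.npz",T=T,**w)
print(o["time"],o["position"],o["ft_force"],o["moment"],o["grip_width"],np.abs(o["joint_velocities"]).max())
P=T@w["mount"]; print(proj(w,P,[.523,.012,.086])*800/512)
cv2.imwrite("pics/w3.png",cv2.resize(w["pixels"],(800,600),interpolation=cv2.INTER_CUBIC))
E
```

```text
4.5 [ 0.59404985 -0.00660822  0.12876742] [ 0.26550117 -0.44932347 -3.74864531] [0.00477599 0.04829415 0.01939319] 0.042812312521827836 0.002580733527922766
[388.30024964 157.93336254]
```

View pics/w3.png

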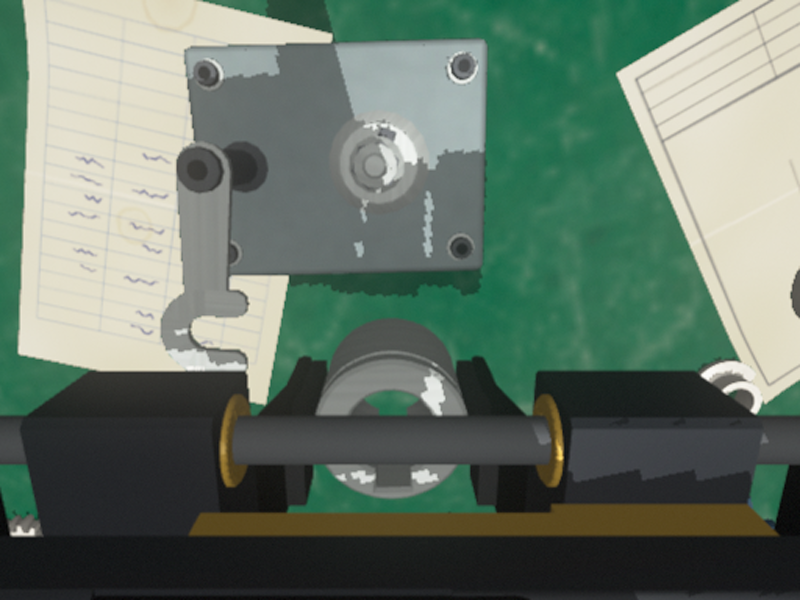

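The picture shows the hub held with its keyway down the image at (394,478). The nut is at (374,163), the pivot cap at (202,167), and the washer is open toward the bottom of the image. Next I'll crop the arbor to find the key.

```bash
python3 - <<'E'
from h import *
d=np.load("w3.npz"); k=d["pixels"]; x0,y0=200,65
cv2.imwrite("pics/w4.png",cv2.resize(k[y0:y0+75,x0:x0+100],(800,600),interpolation=cv2.INTER_CUBIC))
E
```

```text
(no output)
```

View pics/w4.png

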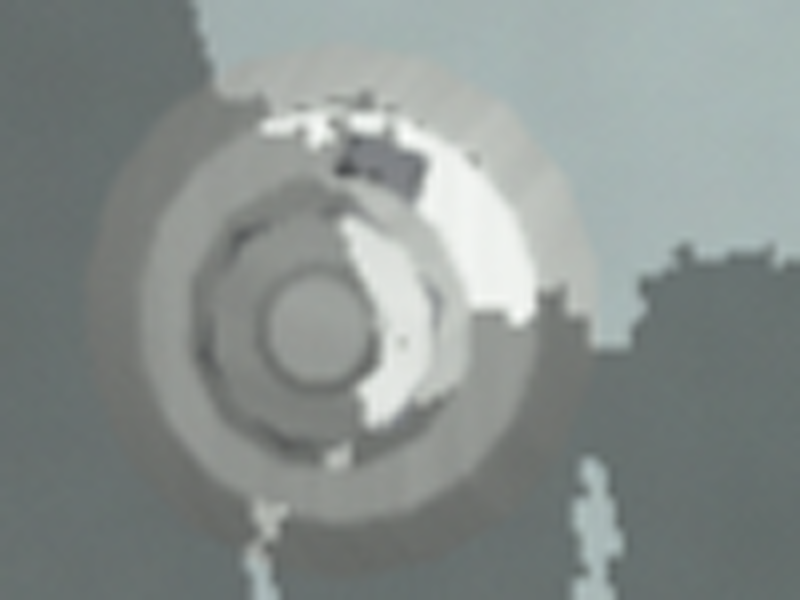

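```bash
python3 - <<'E'
from h import *
d=np.load("w3.npz"); T=d["T"]; P=T@d["mount"]
f=lambda u,v,z:ray(d,P,200+u/8,65+v/8,z)[:2]
A=f(321,328,.086); S=f(340,315,.026); print("nut",A,"seat",S)
q=[f(u,v,.036) for u,v in [(355,133),(428,158),(410,200),(340,172)]]
print([np.linalg.norm(q[i]-q[i-1])*1e3 for i in range(4)])
m=np.mean(q,0); ax=(A+S)/2
ang=lambda v:np.arctan2(v[1],v[0])
print("key c",[ (np.linalg.norm(m-a)*1e3,ang(m-a)) for a in (A,S,ax)], "edges",ang(q[0]-q[3]),ang(q[1]-q[2]),ang(q[1]-q[0])+np.pi/2-2*np.pi*0,ang(q[2]-q[3]))
g=lambda u,v,z:ray(d,P,u*.64,v*.64,z)[:2]
pv=g(201,167,.078); print("pivot",pv,np.linalg.norm(A-pv),"fix y",ang(ax-pv))
# base plate edges
c=[g(186,48,.012),g(486,40,.012),g(482,267,.012)]
print("edges",ang(c[1]-c[0]),ang(c[1]-c[2]),"yaw",ang(T[:2,0]), "tilt", T[:3,2])
# held hub keyway
h=T[:3,3]; k=[g(375,487,h[2]+.03),g(411,487,h[2]+.03)]; km=np.mean(k,0)
print("hub key",np.linalg.norm(k[0]-k[1]),ang(km-h[:2]),np.linalg.norm(km-h[:2]))
# washer
e=g(200,167,.072); print("plate axis", )
E
```

```text
nut [0.52441452 0.00648856] seat [0.52423558 0.00661826]
[np.float64(3.614793020660674), np.float64(6.919089487737994), np.float64(3.966790845044585), np.float64(6.77506409099821)]
key c [(np.float64(14.013404187603252), np.float64(2.5674669353849215)), (np.float64(13.792716054947444), np.float64(2.5683165249726643)), (np.float64(13.903058866946495), np.float64(2.567888358720472))] edges 2.489476524338656 2.4575000861343894 2.5640365901790916 0.9431015708042343
pivot [ 0.50720027 -0.05997901] 0.06866053392928187 fix y 1.3188746082299343
edges 1.332106314483542 2.9085111218086146 yaw 2.8786955419052265 tilt [-6.29655637e-04  4.23543541e-04 -9.99999712e-01]
hub key 0.01045711260021075 -0.20348970637470254 0.01844088088828333
plate axis
```

Call:
{"api": "arm_command", "payload": {
  "delta_rot": [
    [0,0,3],
    [0,0,9],
    [0,0,16],
    [0,0,23],
    [0,0,30],
    [0,0,37],
    [0,0,44],
    [0,0,51],
    [0,0,58],
    [0,0,65],
    [0,0,72],
    [0,0,79]
  ],
  "delta_pos": [
    [0.002,0,0],
    [0.006,0,0],
    [0.012,-0.001,0],
    [0.018,-0.001,0],
    [0.025,-0.002,0],
    [0.032,-0.002,0],
    [0.039,-0.003,0],
    [0.046,-0.003,0],
    [0.053,-0.004,0],
    [0.06,-0.004,0],
    [0.067,-0.005,0],
    [0.071,-0.005,0]
  ],
  "gripper": [0.2,0.2,0.2,0.2,0.2,0.2,0.2,0.2,0.2,0.2,0.2,0.2]
}}

```text
time: 5.55
position: [0.5235, 0.0066, 0.1289]
tool_rot: [0.734, 0.679, -0.0, -0.0]
ft_force: [-0.8, 0.7, -3.3]
grip_width: 0.0427
grip_force: 25.0
```

Call:
{"api": "arm_command", "payload": {
  "delta_rot": [
    [0,0,7],
    [0,0,14],
    [0,0,21],
    [0,0,28],
    [0,0,35],
    [0,0,42],
    [0,0,49],
    [0,0,56],
    [0,0,63],
    [0,0,70],
    [0,0,77],
    [0,0,84]
  ],
  "delta_pos": [
    [0,0,0],
    [0,0,0],
    [0,0,0],
    [0,0,0],
    [0,0,0],
    [0,0,0],
    [0,0,0],
    [0,0,0],
    [0,0,0],
    [0,0,0],
    [0,0,0],
    [0,0,0]
  ],
  "gripper": [0.2,0.2,0.2,0.2,0.2,0.2,0.2,0.2,0.2,0.2,0.2,0.2]
}}

```text
time: 6.55
position: [0.5246, 0.0063, 0.129]
tool_rot: [1.0, 0.014, 0.0, -0.0]
ft_force: [-0.6, 0.3, -2.9]
grip_width: 0.0426
grip_force: 25.0
```

Call:
{"api": "arm_command", "payload": {
  "delta_rot": [
    [0,0,7],
    [0,0,14],
    [0,0,21],
    [0,0,28],
    [0,0,34],
    [0,0,36.4],
    [0,0,36.4],
    [0,0,36.4],
    [0,0,36.4],
    [0,0,36.4]
  ],
  "delta_pos": [
    [0,0,0],
    [0,0,0],
    [0,0,0],
    [0,0,0],
    [0,0,0],
    [0,0,0],
    [0,0,0],
    [0,0,0],
    [0,0,0],
    [0,0,0]
  ],
  "gripper": [0.2,0.2,0.2,0.2,0.2,0.2,0.2,0.2,0.2,0.2]
}}

```text
time: 7.38
position: [0.5246, 0.0058, 0.1289]
tool_rot: [0.955, -0.297, 0.0, -0.0]
ft_force: [0.8, -0.2, -2.9]
grip_width: 0.0429
grip_force: 25.0
```

```bash
cat > s.py <<'E'
from h import *
o=status.get_obs();T=tool()
print(round(o["time"],2),np.round(o["position"],4),"F",np.round(o["ft_force"],1),"M",np.round(o["moment"],2),"w",round(o["grip_width"],4),"yaw",round(np.arctan2(T[1,0],T[0,0]),3),"q6",round(o["q"][5],2),"v",np.round(np.abs(o["joint_velocities"]).max(),3))
E
python3 s.py; python3 -c "
from h import *
print(delta([.5243,.007,.1288],-.60))
T=tool(); w=viewer.camera('wrist'); np.savez('w5.npz',T=T,**w)
cv2.imwrite('pics/w5.png',cv2.resize(w['pixels'][150:345,126:386],(800,600),interpolation=cv2.INTER_CUBIC))"
```

```text
7.38 [0.5246 0.0058 0.1289] F [ 0.8 -0.2 -2.9] M [-0.01  0.18 -0.03] w 0.0429 yaw -0.602 q6 1.97 v 0.003
(array([-0.001 , -0.0008,  0.0001]), array([-0.  , -0.  , -0.14]))
```

View pics/w5.png

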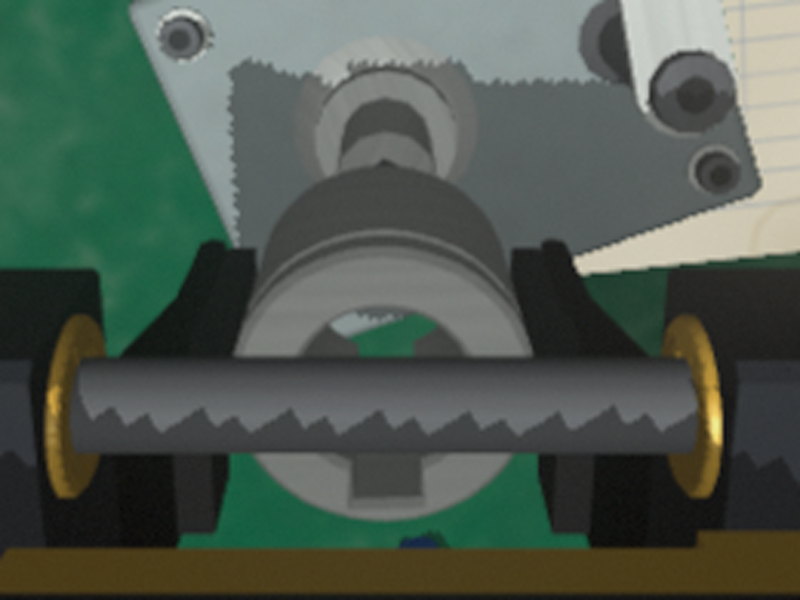

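```bash
python3 - <<'E'
from h import *
d=np.load("w5.npz"); T=d["T"]; P=T@d["mount"]; h=T[2,3]
f=lambda u,v,z:ray(d,P,126+u*.325,150+v*.325,z)
t=lambda p:np.round(1e3*(T[:3,:3].T@(p-T[:3,3])),1)
a=f(383,234,h+.03);b=f(383,520,h+.03); print("hub y-extent x",t(a),t(b),"c",t((a+b)/2))
print(t(f(236,380,h+.03)),t(f(531,380,h+.03)))
L=f(316,135,.026);R_=f(460,135,.026);U=f(388,68,.026)
s=(L+R_)/2; print("seat",s,np.linalg.norm(L-R_), "from top edge:", U-T[:3,0]*.019)
E
```

```text
hub y-extent x [ 23.9  -0.5 -30. ] [-21.5  -0.5 -30. ] c [  1.2  -0.5 -30. ]
[  1.7 -21.4 -30. ] [  1.7  20.6 -30. ]
seat [0.52464669 0.00454477 0.026     ] 0.03836051050144267 from top edge: [0.52400296 0.00502135 0.02599865]
```

Call:
{"api": "arm_command", "payload": {
  "delta_rot": [
    [0,0,0.5],
    [0,0,0.7],
    [0,0,0.7],
    [0,0,0.7],
    [0,0,0.7],
    [0,0,0.7],
    [0,0,0.7],
    [0,0,0.7],
    [0,0,0.7],
    [0,0,0.7]
  ],
  "delta_pos": [
    [0,0,0.005],
    [0,0,0.015],
    [0,0,0.025],
    [0,0,0.03],
    [0,0,0.036],
    [0,0,0.042],
    [0,0,0.048],
    [0,0,0.051],
    [0,0,0.051],
    [0,0,0.051]
  ],
  "gripper": [0.2,0.2,0.2,0.2,0.2,0.2,0.2,0.2,0.2,0.2]
}}

```text
time: 8.27
position: [0.5246, 0.0055, 0.0777]
tool_rot: [0.953, -0.303, -0.0, 0.0]
ft_force: [-0.0, -0.1, -3.2]
grip_width: 0.0431
grip_force: 25.0
```

```bash
python3 s.py; python3 - <<'E'
from h import *
for n in ["side","wrist"]:
    T=tool(); c=viewer.camera(n); np.savez(n+"6.npz",T=T,**c)
E
```

```text
8.27 [0.5246 0.0055 0.0777] F [-0.  -0.1 -3.2] M [-0.01  0.16  0.03] w 0.0431 yaw -0.616 q6 1.98 v 0.012
```

Call:
{"api": "arm_command", "payload": {
  "delta_rot": [
    [0,0,0],
    [0,0,0],
    [0,0,0],
    [0,0,0],
    [0,0,0],
    [0,0,0],
    [0,0,0]
  ],
  "delta_pos": [
    [0,0,0.002],
    [0,0,0.004],
    [0,0,0.005],
    [0,0,0.006],
    [0,0,0.007],
    [0,0,0.0075],
    [0,0,0.0075]
  ],
  "gripper": [0.2,0.2,0.2,0.2,0.2,0.2,0.2]
}}

```text
time: 8.95
position: [0.5245, 0.0055, 0.0702]
tool_rot: [0.953, -0.303, -0.0, 0.0]
ft_force: [0.7, 0.1, -2.5]
grip_width: 0.0426
grip_force: 25.0
```

```bash
python3 s.py
```

```text
8.95 [0.5245 0.0055 0.0702] F [ 0.7  0.1 -2.5] M [-0.03  0.2   0.01] w 0.0426 yaw -0.616 q6 1.98 v 0.003
```

Call:
{"api": "arm_command", "payload": {
  "delta_rot": [
    [0,0,0],
    [0,0,0],
    [0,0,0],
    [0,0,0]
  ],
  "delta_pos": [
    [0,0,0.001],
    [0,0,0.002],
    [0,0,0.003],
    [0,0,0.003]
  ],
  "gripper": [0.2,0.2,0.2,0.2]
}}

```text
time: 9.28
position: [0.5245, 0.0055, 0.0672]
tool_rot: [0.953, -0.303, -0.0, 0.0]
ft_force: [-0.3, 0.0, -2.1]
grip_width: 0.0426
grip_force: 25.0
```

```bash
python3 s.py
```

```text
9.28 [0.5245 0.0055 0.0672] F [-0.3  0.  -2.1] M [ 0.02  0.2  -0.05] w 0.0426 yaw -0.616 q6 1.98 v 0.004
```

Call:
{"api": "arm_command", "payload": {
  "delta_rot": [
    [0,0,0],
    [0,0,0],
    [0,0,0],
    [0,0,0],
    [0,0,0],
    [0,0,0],
    [0,0,0],
    [0,0,0]
  ],
  "delta_pos": [
    [0,0,0.002],
    [0,0,0.005],
    [0,0,0.008],
    [0,0,0.011],
    [0,0,0.014],
    [0,0,0.016],
    [0,0,0.017],
    [0,0,0.017]
  ],
  "gripper": [0.2,0.2,0.2,0.2,0.2,0.2,0.2,0.2]
}}

```text
time: 9.95
position: [0.5245, 0.0055, 0.05]
tool_rot: [0.953, -0.303, -0.0, 0.0]
ft_force: [-0.7, -0.2, -2.9]
grip_width: 0.0425
grip_force: 25.0
```

```bash
python3 s.py
```

```text
9.95 [0.5245 0.0055 0.05  ] F [-0.7 -0.2 -2.9] M [-0.    0.13 -0.03] w 0.0425 yaw -0.616 q6 1.98 v 0.007
```

Call:
{"api": "arm_command", "payload": {
  "delta_rot": [
    [0,0,0],
    [0,0,0],
    [0,0,0],
    [0,0,0],
    [0,0,0]
  ],
  "delta_pos": [
    [0,0,0.002],
    [0,0,0.0035],
    [0,0,0.0045],
    [0,0,0.005],
    [0,0,0.005]
  ],
  "gripper": [0.2,0.2,0.2,0.2,0.2]
}}

```text
time: 10.37
position: [0.5247, 0.0055, 0.0453]
tool_rot: [0.953, -0.303, 0.0, -0.0]
ft_force: [-0.4, -0.1, -3.4]
grip_width: 0.0428
grip_force: 25.0
```

```bash
python3 s.py
```

```text
10.37 [0.5247 0.0055 0.0453] F [-0.4 -0.1 -3.4] M [ 0.03  0.25 -0.04] w 0.0428 yaw -0.616 q6 1.98 v 0.004
```

Call:
{"api": "arm_command", "payload": {
  "delta_rot": [
    [0,0,0],
    [0,0,0],
    [0,0,0],
    [0,0,0]
  ],
  "delta_pos": [
    [0,0,0.0005],
    [0,0,0.001],
    [0,0,0.0015],
    [0,0,0.0015]
  ],
  "gripper": [0.2,0.2,0.2,0.2]
}}

```text
time: 10.7
position: [0.5247, 0.0055, 0.0438]
tool_rot: [0.953, -0.303, 0.0, 0.0]
ft_force: [0.2, -0.2, -2.7]
grip_width: 0.0428
grip_force: 25.0
```

```bash
python3 s.py
```

```text
10.7 [0.5247 0.0055 0.0438] F [ 0.2 -0.2 -2.7] M [0.01 0.14 0.  ] w 0.0428 yaw -0.616 q6 1.98 v 0.003
```

Call:
{"api": "arm_command", "payload": {
  "delta_rot": [
    [0,0,0],
    [0,0,0],
    [0,0,0],
    [0,0,0],
    [0,0,0]
  ],
  "delta_pos": [
    [0,0,0.0005],
    [0,0,0.001],
    [0,0,0.0015],
    [0,0,0.002],
    [0,0,0.002]
  ],
  "gripper": [0.2,0.2,0.2,0.2,0.2]
}}

```text
time: 11.12
position: [0.5246, 0.0055, 0.0418]
tool_rot: [0.953, -0.303, 0.0, -0.0]
ft_force: [-0.3, 0.1, -2.9]
grip_width: 0.0431
grip_force: 25.0
```

```bash
python3 s.py
```

```text
11.12 [0.5246 0.0055 0.0418] F [-0.3  0.1 -2.9] M [ 0.01  0.13 -0.05] w 0.0431 yaw -0.616 q6 1.98 v 0.002
```

Call:
{"api": "arm_command", "payload": {
  "delta_rot": [
    [0,0,0],
    [0,0,0],
    [0,0,0],
    [0,0,0],
    [0,0,0],
    [0,0,0]
  ],
  "delta_pos": [
    [0,0,0.001],
    [0,0,0.002],
    [0,0,0.003],
    [0,0,0.004],
    [0,0,0.0045],
    [0,0,0.0045]
  ],
  "gripper": [0.2,0.2,0.2,0.2,0.2,0.2]
}}

```text
time: 11.62
position: [0.5246, 0.0055, 0.0372]
tool_rot: [0.953, -0.303, -0.0, 0.0]
ft_force: [-0.4, 0.4, -3.1]
grip_width: 0.0427
grip_force: 25.0
```

```bash
python3 s.py
```

```text
11.62 [0.5246 0.0055 0.0372] F [-0.4  0.4 -3.1] M [ 0.07  0.18 -0.05] w 0.0427 yaw -0.616 q6 1.98 v 0.003
```

Call:
{"api": "arm_command", "payload": {
  "delta_rot": [
    [0,0,0],
    [0,0,0],
    [0,0,0],
    [0,0,0],
    [0,0,0]
  ],
  "delta_pos": [
    [0,0,0.0004],
    [0,0,0.0008],
    [0,0,0.0012],
    [0,0,0.0014],
    [0,0,0.0014]
  ],
  "gripper": [0.2,0.2,0.2,0.2,0.2]
}}

```text
time: 12.03
position: [0.5246, 0.0055, 0.0359]
tool_rot: [0.953, -0.303, -0.0, 0.0]
ft_force: [0.5, -0.3, -2.3]
grip_width: 0.0431
grip_force: 25.0
```

```bash
python3 s.py
```

```text
12.03 [0.5246 0.0055 0.0359] F [ 0.5 -0.3 -2.3] M [-0.02  0.19 -0.02] w 0.0431 yaw -0.616 q6 1.98 v 0.002
```

Call:
{"api": "arm_command", "payload": {
  "delta_rot": [
    [0,0,0],
    [0,0,0],
    [0,0,0],
    [0,0,0]
  ],
  "delta_pos": [
    [0,0,0.0002],
    [0,0,0.0004],
    [0,0,0.0006],
    [0,0,0.0006]
  ],
  "gripper": [0.2,0.2,0.2,0.2]
}}

```text
time: 12.37
position: [0.5247, 0.0055, 0.0357]
tool_rot: [0.953, -0.303, 0.0, 0.0]
ft_force: [-0.6, -0.1, 2.4]
grip_width: 0.0427
grip_force: 25.0
```

```bash
python3 s.py
```

```text
12.37 [0.5247 0.0055 0.0357] F [-0.6 -0.1  2.4] M [ 0.06  0.31 -0.01] w 0.0427 yaw -0.616 q6 1.98 v 0.002
```

Call:
{"api": "arm_command", "payload": {
  "delta_rot": [
    [0,0,0],
    [0,0,0],
    [0,0,0],
    [0,0,0],
    [0,0,0],
    [0,0,0],
    [0,0,0]
  ],
  "delta_pos": [
    [0,0,-0.0003],
    [0,0,-0.0003],
    [0,0,-0.0003],
    [0,0,-0.0003],
    [0,0,-0.0003],
    [0,0,-0.0003],
    [0,0,-0.0003]
  ],
  "gripper": [-0.3,-0.3,-0.3,-0.3,-0.3,-0.3,-0.3]
}}

```text
time: 12.95
position: [0.5247, 0.0055, 0.0356]
tool_rot: [0.953, -0.303, 0.0, -0.0]
ft_force: [0.5, 0.0, 0.7]
grip_width: 0.0565
grip_force: 0.0
```

```bash
python3 s.py
```

```text
12.95 [0.5247 0.0055 0.0356] F [0.5 0.  0.7] M [0.01 0.17 0.02] w 0.0565 yaw -0.616 q6 1.98 v 0.002
```

Call:
{"api": "arm_command", "payload": {
  "delta_rot": [
    [0,0,0],
    [0,0,0],
    [0,0,0],
    [0,0,0],
    [0,0,0],
    [0,0,0],
    [0,0,0],
    [0,0,0],
    [0,0,0],
    [0,0,0]
  ],
  "delta_pos": [
    [0,0,-0.005],
    [0,0,-0.015],
    [0,0,-0.035],
    [0,0,-0.06],
    [0,0,-0.09],
    [0,0,-0.12],
    [0,0,-0.15],
    [0,0,-0.164],
    [0,0,-0.164],
    [0,0,-0.164]
  ],
  "gripper": [-0.3,-0.3,-0.3,-0.3,-0.3,-0.3,-0.3,-0.3,-0.3,-0.3]
}}

```text
time: 13.78
position: [0.5249, 0.0055, 0.201]
tool_rot: [0.953, -0.303, 0.001, -0.0]
ft_force: [-0.3, -0.6, -0.1]
grip_width: 0.0567
grip_force: 0.0
```

```bash
python3 s.py; python3 - <<'E'
from h import *
T=tool(); w=viewer.camera("wrist"); np.savez("w7.npz",T=T,**w)
cv2.imwrite("pics/w7.png",cv2.resize(w["pixels"][:300,56:456],(800,600),interpolation=cv2.INTER_CUBIC))
E
```

```text
13.78 [0.5249 0.0055 0.201 ] F [-0.3 -0.6 -0.1] M [ 0.02  0.17 -0.01] w 0.0567 yaw -0.616 q6 1.98 v 0.041
```

View pics/w7.png

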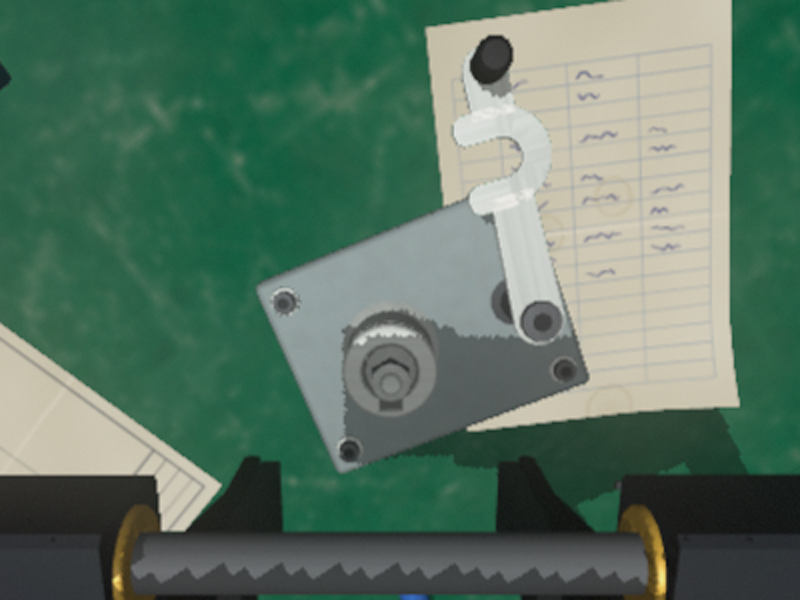

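The picture shows the hub seated at (391,365) round the nut. The washer is open, with its pivot at (542,321) and the knob top at about (493,57).

```bash
python3 - <<'E'
from h import *
d=np.load("w7.npz"); T=d["T"]; P=T@d["mount"]
f=lambda u,v,z:ray(d,P,56+u/2,v/2,z)
ang=lambda v:np.arctan2(v[1],v[0])
k=f(494,54,.102); p=f(542,321,.078); n=f(391,382,.086); print(k,p,n, np.linalg.norm((k-p)[:2]),ang(k-p),ang(n-p))
pv=np.array([.5247,.0058])-.07*np.array([np.cos(1.325),np.sin(1.325)]); print("pivot",pv)
A=np.degrees(ang(k-p)); print("open angle",1.325-ang(k-p))
o=status.get_obs(); print(o["q"])
th=ang(k-p); print("knob from pivot",pv+.104*np.array([np.cos(th),np.sin(th)]))
E
```

```text
[ 0.60559053 -0.09660748  0.102     ] [ 0.50778006 -0.06224393  0.078     ] [0.52480685 0.00503725 0.086     ] 0.10367131863031583 -0.3378573568623604 1.3229310780925543
pivot [ 0.50766698 -0.06209607]
open angle 1.6628573568623604
[-2.02716543e-01  4.23094942e-01  1.70924656e+00 -1.07880720e-05
  1.00952148e+00  1.98384991e+00]
knob from pivot [ 0.60578756 -0.09656857]
```

Call:
{"api": "arm_command", "payload": {
  "delta_rot": [
    [0,0,-2],
    [0,0,-5],
    [0,0,-9],
    [0,0,-13],
    [0,0,-16],
    [0,0,-16],
    [0,0,-16],
    [0,0,-16],
    [0,0,-16]
  ],
  "delta_pos": [
    [0.015,0.005,0],
    [0.04,0.012,0.01],
    [0.07,0.02,0.02],
    [0.1,0.029,0.035],
    [0.12,0.035,0.05],
    [0.125,0.0366,0.065],
    [0.125,0.0366,0.07],
    [0.125,0.0366,0.07],
    [0.125,0.0366,0.07]
  ],
  "gripper": [-0.1,-0.1,-0.1,-0.1,-0.1,-0.1,-0.1,-0.1,-0.1]
}}

```text
time: 14.58
position: [0.604, -0.0956, 0.1284]
tool_rot: [0.986, -0.167, -0.002, -0.0]
ft_force: [0.3, 0.9, -0.2]
grip_width: 0.0479
grip_force: 0.0
```

```bash
python3 s.py; python3 -c "
from h import *
print(delta([.6057,-.0966,.08],-.338))
T=tool(); w=viewer.camera('wrist'); np.savez('w8.npz',T=T,**w)
cv2.imwrite('pics/w8.png',w['pixels'])"
```

```text
14.58 [ 0.604  -0.0956  0.1284] F [ 0.3  0.9 -0.2] M [-0.01  0.23  0.02] w 0.0479 yaw -0.336 q6 1.57 v 0.031
(array([0.0021, 0.0004, 0.0484]), array([-0.01,  0.22,  0.1 ]))
```

View pics/w8.png

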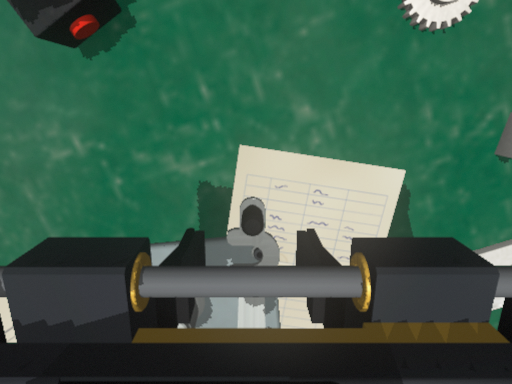

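The knob, at (253,215), is centred between the fingertips at columns 190 and 315. I'll descend and grip it lightly.

Call:
{"api": "arm_command", "payload": {
  "delta_rot": [
    [0,0,0],
    [0,0,0],
    [0,0,0],
    [0,0,0],
    [0,0,0],
    [0,0,0]
  ],
  "delta_pos": [
    [0.001,0,0.008],
    [0.001,0,0.02],
    [0.001,0,0.033],
    [0.001,0,0.043],
    [0.001,0,0.048],
    [0.001,0,0.048]
  ],
  "gripper": [-0.1,-0.1,-0.1,-0.1,-0.1,-0.1]
}}

```text
time: 15.13
position: [0.6053, -0.0963, 0.08]
tool_rot: [0.986, -0.167, -0.002, -0.0]
ft_force: [-0.4, 0.0, -0.2]
grip_width: 0.048
grip_force: 0.0
```

Call:
{"api": "arm_command", "payload": {
  "delta_rot": [
    [0,0,0],
    [0,0,0],
    [0,0,0],
    [0,0,0],
    [0,0,0],
    [0,0,0],
    [0,0,0],
    [0,0,0]
  ],
  "delta_pos": [
    [0,0,0],
    [0,0,0],
    [0,0,0],
    [0,0,0],
    [0,0,0],
    [0,0,0],
    [0,0,0],
    [0,0,0]
  ],
  "gripper": [0.8,0.8,0.8,0.8,0.8,0.8,0.8,0.8],
  "grip_force": 5
}}

```text
time: 15.8
position: [0.6067, -0.0971, 0.082]
tool_rot: [0.986, -0.167, 0.0, 0.0]
ft_force: [0.3, -0.4, 0.9]
grip_width: 0.0134
grip_force: 5.0
```

```bash
python3 s.py; cat > arc.py <<'E'
from h import *
import sys
# rows for arc: turn the knob by steps a (deg, + = closing, yaw increases) about the pivot, in tool axes now
T=tool(); pv=np.array([.5077,-.0622]); r=T[:2,3]-pv; th=np.arctan2(r[1],r[0]); print("th",round(th,3),"r",round(np.hypot(*r),4),"to go deg",round(np.degrees(1.324-th),1))
for a in map(float,sys.argv[1:]):
    t=np.radians(a); w=np.append(R.from_euler("z",t).as_matrix()[:2,:2]@r-r,0); d=T[:3,:3].T@w
    print(a,np.round(d,4).tolist())
E
python3 arc.py 2 7 13 19 25 31 37 43 49
```

```text
15.8 [ 0.6067 -0.0971  0.082 ] F [ 0.3 -0.4  0.9] M [-0.1   0.2  -0.02] w 0.0134 yaw -0.336 q6 1.57 v 0.002
th -0.339 r 0.1049 to go deg 95.3
2.0 [-0.0001, -0.0037, -0.0]
7.0 [-0.0007, -0.0128, -0.0]
13.0 [-0.0026, -0.0236, -0.0]
19.0 [-0.0056, -0.0342, -0.0]
25.0 [-0.0097, -0.0444, -0.0]
31.0 [-0.0148, -0.0541, -0.0]
37.0 [-0.0209, -0.0632, -0.0]
43.0 [-0.028, -0.0717, -0.0]
49.0 [-0.0359, -0.0793, -0.0]
```

Call:
{"api": "arm_command", "payload": {
  "delta_rot": [
    [0,0,-2],
    [0,0,-7],
    [0,0,-13],
    [0,0,-19],
    [0,0,-25],
    [0,0,-31],
    [0,0,-37],
    [0,0,-43],
    [0,0,-49],
    [0,0,-49],
    [0,0,-49]
  ],
  "delta_pos": [
    [-0.0001,-0.0037,0],
    [-0.0007,-0.0128,0],
    [-0.0026,-0.0236,0],
    [-0.0056,-0.0342,0],
    [-0.0097,-0.0444,0],
    [-0.0148,-0.0541,0],
    [-0.0209,-0.0632,0],
    [-0.028,-0.0717,0],
    [-0.0359,-0.0793,0],
    [-0.0359,-0.0793,0],
    [-0.0359,-0.0793,0]
  ],
  "gripper": [0.8,0.8,0.8,0.8,0.8,0.8,0.8,0.8,0.8,0.8,0.8]
}}

```text
time: 16.72
position: [0.5985, -0.0097, 0.0819]
tool_rot: [0.967, 0.256, -0.0, -0.0]
ft_force: [0.3, 1.0, 2.8]
grip_width: 0.0135
grip_force: 5.0
```

```bash
python3 s.py; python3 arc.py 2 7 13 19 25 31 36 40 42
```

```text
16.72 [ 0.5985 -0.0097  0.0819] F [0.3 1.  2.8] M [0.02 0.28 0.04] w 0.0135 yaw 0.517 q6 0.85 v 0.014
th 0.524 r 0.1049 to go deg 45.8
2.0 [-0.0001, -0.0037, 0.0]
7.0 [-0.0009, -0.0128, 0.0]
13.0 [-0.0029, -0.0236, 0.0]
19.0 [-0.006, -0.0341, 0.0]
25.0 [-0.0102, -0.0443, 0.0]
31.0 [-0.0154, -0.0539, 0.0]
36.0 [-0.0205, -0.0615, 0.0]
40.0 [-0.025, -0.0672, 0.0]
42.0 [-0.0275, -0.07, 0.0]
```

Call:
{"api": "arm_command", "payload": {
  "delta_rot": [
    [0,0,-2],
    [0,0,-7],
    [0,0,-13],
    [0,0,-19],
    [0,0,-25],
    [0,0,-31],
    [0,0,-36],
    [0,0,-40],
    [0,0,-42],
    [0,0,-42],
    [0,0,-42]
  ],
  "delta_pos": [
    [-0.0001,-0.0037,0],
    [-0.0009,-0.0128,0],
    [-0.0029,-0.0236,0],
    [-0.006,-0.0341,0],
    [-0.0102,-0.0443,0],
    [-0.0154,-0.0539,0],
    [-0.0205,-0.0615,0],
    [-0.025,-0.0672,0],
    [-0.0275,-0.07,0],
    [-0.0275,-0.07,0],
    [-0.0275,-0.07,0]
  ],
  "gripper": [0.8,0.8,0.8,0.8,0.8,0.8,0.8,0.8,0.8,0.8,0.8]
}}

```text
time: 17.63
position: [0.5408, 0.0374, 0.0819]
tool_rot: [0.812, 0.584, 0.001, -0.0]
ft_force: [1.0, 5.7, 3.3]
grip_width: 0.0137
grip_force: 5.0
```

```bash
python3 s.py; python3 arc.py 1 2 3 4 5
```

```text
17.63 [0.5408 0.0374 0.0819] F [1.  5.7 3.3] M [ 0.82 -0.06  0.03] w 0.0137 yaw 1.248 q6 0.18 v 0.005
th 1.25 r 0.1049 to go deg 4.3
1.0 [-0.0, -0.0018, -0.0]
2.0 [-0.0001, -0.0037, -0.0]
3.0 [-0.0002, -0.0055, -0.0]
4.0 [-0.0003, -0.0073, -0.0]
5.0 [-0.0004, -0.0091, -0.0]
```

Call:
{"api": "arm_command", "payload": {
  "delta_rot": [
    [0,0,-1],
    [0,0,-2],
    [0,0,-3],
    [0,0,-3],
    [0,0,-3]
  ],
  "delta_pos": [
    [0,-0.0018,0],
    [0,-0.0037,0],
    [0,-0.0055,0],
    [0,-0.0055,0],
    [0,-0.0055,0]
  ],
  "gripper": [0.8,0.8,0.8,0.8,0.8]
}}

```text
time: 18.05
position: [0.5361, 0.0388, 0.0819]
tool_rot: [0.795, 0.606, 0.001, 0.0]
ft_force: [1.8, 4.8, 1.8]
grip_width: 0.0137
grip_force: 5.0
```

```bash
python3 s.py; python3 arc.py 1 2 3
```

```text
18.05 [0.5361 0.0388 0.0819] F [1.8 4.8 1.8] M [ 0.71 -0.25  0.03] w 0.0137 yaw 1.302 q6 0.13 v 0.004
th 1.297 r 0.1049 to go deg 1.6
1.0 [-0.0, -0.0018, -0.0]
2.0 [-0.0, -0.0037, -0.0]
3.0 [-0.0001, -0.0055, -0.0]
```

Call:
{"api": "arm_command", "payload": {
  "delta_rot": [
    [0,0,-0.5],
    [0,0,-1],
    [0,0,-1.3],
    [0,0,-1.3],
    [0,0,-1.3]
  ],
  "delta_pos": [
    [0,-0.001,0],
    [0,-0.002,0],
    [0,-0.003,0],
    [0,-0.003,0],
    [0,-0.003,0]
  ],
  "gripper": [0.8,0.8,0.8,0.8,0.8]
}}

```text
time: 18.47
position: [0.5335, 0.0395, 0.0819]
tool_rot: [0.788, 0.615, 0.001, 0.001]
ft_force: [2.3, 4.6, 1.8]
grip_width: 0.0136
grip_force: 5.0
```

```bash
python3 s.py; python3 arc.py 1
```

```text
18.47 [0.5335 0.0395 0.0819] F [2.3 4.6 1.8] M [ 0.69 -0.25  0.01] w 0.0136 yaw 1.325 q6 0.11 v 0.002
th 1.323 r 0.1049 to go deg 0.1
1.0 [-0.0, -0.0018, -0.0]
```

Call:
{"api": "arm_command", "payload": {
  "delta_rot": [
    [0,0,0],
    [0,0,0],
    [0,0,0],
    [0,0,0]
  ],
  "delta_pos": [
    [0,-0.0005,0],
    [0,-0.001,0],
    [0,-0.0015,0],
    [0,-0.0015,0]
  ],
  "gripper": [0.8,0.8,0.8,0.8]
}}

```text
time: 18.8
position: [0.5322, 0.0398, 0.0819]
tool_rot: [0.788, 0.615, 0.001, 0.001]
ft_force: [3.1, 4.0, 1.7]
grip_width: 0.0139
grip_force: 5.0
```

```bash
python3 s.py; python3 arc.py 1
```

```text
18.8 [0.5322 0.0398 0.0819] F [3.1 4.  1.7] M [ 0.75 -0.35  0.09] w 0.0139 yaw 1.325 q6 0.11 v 0.001
th 1.335 r 0.1049 to go deg -0.7
1.0 [-0.0, -0.0018, -0.0]
```

Call:
{"api": "arm_command", "payload": {
  "delta_rot": [
    [0,0,0],
    [0,0,0],
    [0,0,0],
    [0,0,0]
  ],
  "delta_pos": [
    [0,-0.0005,0],
    [0,-0.001,0],
    [0,-0.0015,0],
    [0,-0.0015,0]
  ],
  "gripper": [0.8,0.8,0.8,0.8]
}}

```text
time: 19.13
position: [0.5319, 0.0399, 0.082]
tool_rot: [0.788, 0.615, 0.002, 0.002]
ft_force: [3.6, 2.7, -0.2]
grip_width: 0.0137
grip_force: 5.0
```

```bash
python3 s.py; python3 arc.py 1
```

```text
19.13 [0.5319 0.0399 0.082 ] F [ 3.6  2.7 -0.2] M [ 0.59 -0.58  0.01] w 0.0137 yaw 1.325 q6 0.11 v 0.003
th 1.338 r 0.1049 to go deg -0.8
1.0 [-0.0, -0.0018, -0.0]
```

Call:
{"api": "arm_command", "payload": {
  "delta_rot": [
    [0,0,0],
    [0,0,0],
    [0,0,0],
    [0,0,0],
    [0,0,0]
  ],
  "delta_pos": [
    [0,-0.0005,0],
    [0,-0.001,0],
    [0,-0.0015,0],
    [0,-0.0015,0],
    [0,-0.0015,0]
  ],
  "gripper": [0.8,0.8,0.8,0.8,0.8],
  "grip_force": 12
}}

```text
time: 19.55
position: [0.5318, 0.0399, 0.082]
tool_rot: [0.788, 0.615, 0.003, 0.003]
ft_force: [5.7, 4.2, -1.9]
grip_width: 0.0135
grip_force: 12.0
```

```bash
python3 s.py; python3 arc.py 1
```

```text
19.55 [0.5318 0.0399 0.082 ] F [ 5.7  4.2 -1.9] M [ 0.47 -0.99  0.08] w 0.0135 yaw 1.325 q6 0.11 v 0.001
th 1.339 r 0.1049 to go deg -0.8
1.0 [-0.0, -0.0018, -0.0]
```

Call:
{"api": "arm_command", "payload": {
  "delta_rot": [
    [0,0,0],
    [0,0,0],
    [0,0,0],
    [0,0,0],
    [0,0,0]
  ],
  "delta_pos": [
    [0,0,0],
    [0,0,0],
    [0,0.001,0],
    [0,0.003,0],
    [0,0.003,0]
  ],
  "gripper": [0.3,0.3,0.3,0.3,0.3]
}}

```text
time: 19.97
position: [0.5303, 0.0394, 0.0814]
tool_rot: [0.788, 0.616, -0.001, -0.0]
ft_force: [0.3, 0.5, -0.6]
grip_width: 0.0294
grip_force: 0.0
```

Call:
{"api": "arm_command", "payload": {
  "delta_rot": [
    [0,0,0],
    [0,0,0],
    [0,0,0],
    [0,0,0],
    [0,0,0],
    [0,0,0],
    [0,0,0],
    [0,0,0],
    [0,0,0],
    [0,0,0]
  ],
  "delta_pos": [
    [0,0,-0.005],
    [0,0,-0.015],
    [0,0,-0.035],
    [0,0,-0.06],
    [0.005,0,-0.08],
    [0.01,0,-0.1],
    [0.01,0,-0.12],
    [0.01,0,-0.12],
    [0.01,0,-0.12],
    [0.01,0,-0.12]
  ],
  "gripper": [0.3,0.3,0.3,0.3,0.3,0.3,0.3,0.3,0.3,0.3]
}}

```text
time: 20.8
position: [0.5322, 0.0496, 0.2014]
tool_rot: [0.788, 0.616, -0.0, -0.0]
ft_force: [0.1, -0.3, 0.6]
grip_width: 0.0307
grip_force: 0.0
```

```bash
python3 s.py; python3 - <<'E'
from h import *
T=tool(); w=viewer.camera("wrist"); s=viewer.camera("side"); np.savez("w9.npz",T=T,**w)
P=T@w["mount"]; a=cv2.resize(w["pixels"][60:260,120:387],(800,600),interpolation=cv2.INTER_CUBIC)
b=cv2.resize(s["pixels"][190:320,220:360],(430,400),interpolation=cv2.INTER_CUBIC)
img=np.zeros((400,800,3),np.uint8); img[:278,:370]=cv2.resize(w["pixels"][60:260,120:387],(370,278),interpolation=cv2.INTER_CUBIC); img[:,370:]=b
cv2.imwrite("pics/w9.png",img)
E
```

```text
20.8 [0.5322 0.0496 0.2014] F [ 0.1 -0.3  0.6] M [-0.13  0.1  -0.04] w 0.0307 yaw 1.327 q6 0.13 v 0.023
```

View pics/w9.png

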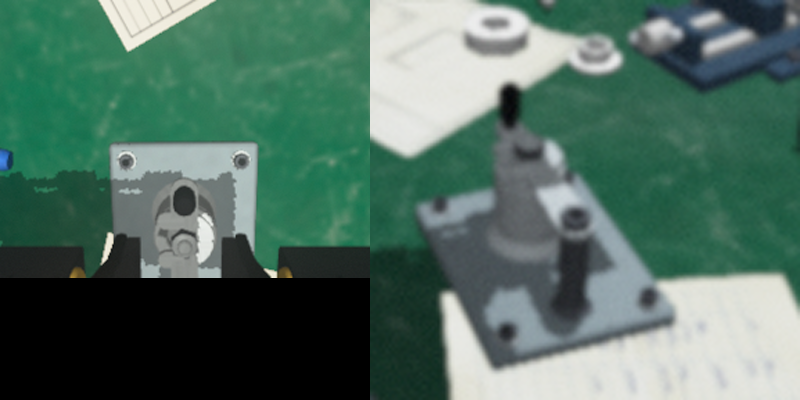

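The left picture shows the knob at (185,190) and the nut at (184,247), both on the plate's centre line at about column 184. The right picture shows the plate lying under the nut on the hub, the gripper clear, and the ring and flange undisturbed.

```bash
python3 -c "
from rig import robot
print(robot.hand_in())"
```

```text
the job is handed in; nothing more can be done
None
```

I handed the job in at about 21 s. The hub is home on the seat and pressed on it with only about 5 N. The C-washer is shut against its stop, the gripper is clear, and I moved none of the neighbouring parts.

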